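Tighten the bike-light clamp by fingertip

ROBOT

A 6-joint arm with a two-finger parallel gripper is mounted at the origin on the work surface. World frame = base frame: x ahead of the robot, y to its left, z up, the work surface at z = 0. Lengths are in m, angles in rad, forces in N, time in s.
With the tool pointing down it reaches from about 0.325 to 0.9 m from the base axis. Payload 3.5 kg.
Tool frame: the origin (TCP) lies midway between the tips of the shut fingers; the grasp point (between the pads) lies 19 mm behind it; z points along the fingers, y is the line along which they close (so a half turn about z gives the same grasp; the last joint's range is limited). The gripper opens to 85 mm and grips with 20 to 120 N. Pads are 22 mm wide; open, the fingers measure 114 mm over their backs; the gripper's body (76 mm by 85 mm) begins 54 mm behind the grasp point. The pads swing forward as they close: fully open they stand 13 mm farther back than shut.
Start: joints at [-1.402, 0.276, -0.026, 1.268, 0, 1.467], TCP at [0.168, -0.602, 0.231] pointing down, gripper open.
Joint ranges: [-3.12, 3.12], [-0.85, 1.88], [-1.08, 1.24], [-1.95, 2.15], [-1.57, 1.53], [-3.14, 3.14]. Speed limits (rad/s): [2.57, 2.57, 3.14, 3.14, 3.14, 3.14].

INTERFACE

Orientations are given as [roll, pitch, yaw] about the fixed x, y, z axes, in that order (R = Rz(yaw) Ry(pitch) Rx(roll)).
In Python, from cell import manip gives the robot as it stands.
- The arm moves only by the tool drive_tool, never from a script. Its argument "increments" is one flat list of numbers, 6 for each row, row after row: the shift along the tool's x, y, z in cm, then the turn, a rotation vector about the tool's x, y, z in degrees. A call has 1 to 20 rows; each row is the pose to reach, as a shift and turn from the pose commanded when the call began, along the tool's axes at that moment; what a row does not reach only later rows make up. A row lasts 1/10 s, in which the tool goes at most 50 mm and 8.59 degrees, less where a joint would pass 70% of its speed; a pose out of reach is approached as far as the arm can. A call with a gripper value outside its range is refused whole. "hand" is the opening, from 0 (shut) to 1 (fully open), set as the call begins (left out, the last holds). The fingers move at their own pace and stop on an object; "squeeze" is the grip in N (left out, the last holds). Time passes only in rows, so rows that repeat a pose let the fingers close. It gives the time, the measured TCP pose, the force, the opening and the grip force at its end, in the units of the state.
- manip.read_state(): the state, without advancing time (a new reading comes with each control period).
- manip.snapshot(name): name is "side" or "top" or "wrist"; returns a dict with "img" (420x560x3 uint8, blue, green, red), "fov_y" (degrees; the focal length in pixels is half the picture's height over the tangent of half this angle, whatever the lens; pixels are square), "cx", "cy" (the principal point, pixels), "eye" and "orientation" of the camera in the world. Camera axes: x right, y up, looking along -z (the intrinsics and any distortion apply to the point x, -y, -z); pixel columns grow to the right and rows downward; lengths in m; the calibration is good to about 2 mm. The wrist camera is an equidistant fisheye: a pixel r from the principal point sees the ray r / f radians off the axis. A picture is of the moment at which its call begins. There is no depth.
- manip.finish_job(): hands the job in; it is judged then, once.
The state is a dict: "time_s": time; "qpos": joint angles; "joint_velocities": joint speeds; "effort": joint torques, N m; "tcp_pos": TCP position; "tcp_rot": TCP orientation; "force": force on the tool from outside, world axes, zero at the start; "wrist_torque": the same for the moment, N m; "finger_gap": opening from 0.0 (shut) to 1.0 (fully open); "grip_force": force on a finger pad.
Only numpy, scipy, OpenCV 4.12 (cv2) and the standard library are available. Lean on these libraries where they do the work, as an engineer would, in place of code of your own. Each camera call takes 0.05 s, during which the arm holds its last target. There are 200 camera calls.

TASK

The green bike light sits loose in its clamp on the small white stand. Tighten the big brass wing nut clockwise (seen from above) until it comes up snug against its stop, by pushing its wings round with the shut fingertips in repeated strokes, never gripping or pinching the nut. Do not shift the light or disturb the bowl, tin, keys and spectacle stand around it, and finish clear of everything.

Things in the scene. Friction and masses are not known exactly. Their poses are not given: they have to be found in the camera images.
- stand: Fixed white-painted wooden block 110 mm (x) by 150 mm (y) by 24 mm high. Its origin is at table level on the axis of the nut; the block spans x -55 to 55, y -55 to 95 mm. z up. A fixed steel stud, 10 mm thick, stands on the axis up to 70 mm above the table. The light sits on the +y side of the axis.
- wing_nut (a joint): Angle (rad) of the wing nut on the stand's vertical axis; grows clockwise seen from above, up to a hard stop at 10.5 (tight). Starts at 0.5 to 4: 1.0 to 1.6 turns to go. At value q wing A points at angle -q from the stand's +x (counter-clockwise positive), wing B opposite. Stays where left; friction 0.04 N m. Hub 22 mm wide (16 at top), 17 mm high; wings 62 mm over both, 6 mm thick.
- jaw: Flat aluminium clamp jaw 46 mm (x) by 30 mm (y) by 5 mm under the nut; origin on the nut's axis at its underside. The nut's underside rests on its top. Nut and jaw sink 3 mm a turn (0.477 mm a rad); the nut's underside is 40 mm above the table at nut angle 0, 35 mm when tight. The jaw does not turn.
- wing_a_tip (a point): Middle of the outer end of wing A: 31 mm from the nut's axis, 15 mm above the nut's underside (wing from 10 mm below this point to 10 mm above it).
- wing_b_tip (a point): The same point of wing B, opposite.
- nut_side_1: The half of the brass nut on the +y side of the wings' upright middle plane (nut's x along wing A): 3 mm thick wing halves, wing A's here 31 mm out and 25 mm high, wing B's 26 mm out and 22 mm high. Origin on the nut's axis at its underside; the wings begin 5 mm above that. To be pushed: wing A's face on this half. Pressing both halves at once counts as pinching.
- nut_side_2: The half of the brass nut on the -y side of the wings' upright middle plane (nut's x along wing A): 3 mm thick wing halves, wing B's here 31 mm out and 25 mm high, wing A's 26 mm out and 22 mm high. Origin on the nut's axis at its underside; the wings begin 5 mm above that. To be pushed: wing B's face on this half.
- bike_light: Loose green bike light, 110 g: a rounded block 46 mm (x) by 40 mm (y) by 44 mm high standing on the stand, its top 68 mm above the table; two 6 mm thick fork tines under the jaw straddle the stud. Its origin is on the nut's axis at the stand's top (24 mm); its axes are the stand's; the block spans y 34 to 74 mm; its near face is 3 mm beyond the wing tips.
- carabiner: Loose steel carabiner 64 by 36 mm, 8 mm thick, with two keys out to 85 mm on its -x side; flat on the table beside the stand's -y end. Origin at the carabiner's middle, underside.
- key_bowl: Loose speckled ceramic bowl 136 mm across, 50 mm high; origin under its centre.
- tin: Loose closed aluminium tin 75 mm across, 52 mm high; origin under its centre.
- spectacle_stand: Loose wooden spectacle stand, foot 80 by 60 mm, 119 mm high; origin under the foot's centre.
There are look-alikes about, which are no part of the job. What is shaped like the stand but black, orange or purple is not meant.

How it is judged:
On the way:
1. the fingertip has turned the nut well round (past 7 rad) (value of joint wing_nut above 7 rad), for 0.05 s.
At the end, for the whole second after the job is handed in: The wing nut is at rest within 0.3 rad (17 degrees) of its stop (joint above 10.2 of 10.5); the light rests within 8 mm of its start and the bystanders within 15 mm of theirs (value of joint wing_nut above 10.2 rad and velocity of joint wing_nut between -0.05 and 0.05 rad/s and distance of bike_light from where it was at the start of the episode below 0.008 m and linear speed of bike_light below 0.01 m/s and distance of each of carabiner, key_bowl, tin, spectacle_stand from where it was at the start of the episode below 0.015 m); the robot touches nothing.
It fails at once if the nut is gripped or pinched: fingers press both of its sides at once (over 2 N each) (contact force between the fingers and nut_side_1 above 2 N and contact force between the fingers and nut_side_2 above 2 N).
It fails at once if the light is shifted (over 8 mm) or lifted (distance of bike_light from where it was at the start of the episode above 0.008 m).
It fails at once if a bystander is moved over 15 mm (distance of any of carabiner, key_bowl, tin, spectacle_stand from where it was at the start of the episode above 0.015 m).
It also fails if it takes over 58 s, if anything falls off the work surface, if the arm or the gripper's body presses on something with over 40 N, if the wrist force passes 120 N, or if a joint passes its speed limit or range.

## Working session

There is one attempt and no reset: what is moved stays moved. The work goes in short steps, Python scripts to look and compute and a tool call to move; the robot and the scene stay as the last step left them, time stands still between calls to the robot, and variables do not carry over. Pictures are saved under pics/ and viewed, at most 10 in all, crops included, and the job is handed in when it is done.

Besides the shell and the picture viewer there is one more tool, called as a command line: name --argument value ..., lists and objects as JSON in quotes. drive_tool: Moves the arm, as the interface text tells. Its arguments: {"type":"object","properties":{"increments":{"type":"array"},"hand":{"type":"number"},"squeeze":{"type":"number"}},"required":["increments"]}

```bash
mkdir -p pics; ls; cat > h.py <<'E'
import numpy as np, cv2
from cell import manip
from scipy.spatial.transform import Rotation as R
def shot(n,fn):
    s=manip.snapshot(n); cv2.imwrite('pics/'+fn,s['img']); np.save('pics/'+fn[:-4]+'.npy',{k:v for k,v in s.items()},allow_pickle=True); return s
def load(fn): return np.load('pics/'+fn+'.npy',allow_pickle=True).item()
def rot(s):
    o=np.array(s['orientation'],float)
    return o if o.shape==(3,3) else R.from_euler('xyz',o).as_matrix()
def f(s): return s['img'].shape[0]/2/np.tan(np.radians(s['fov_y']/2))
def ray(s,u,v):
    d=np.array([(u-s['cx'])/f(s),-(v-s['cy'])/f(s),-1.]); return rot(s)@d
def at(s,u,v,z):
    d=ray(s,u,v); e=np.array(s['eye']); return e+d*(z-e[2])/d[2]
def proj(s,p):
    c=rot(s).T@(np.array(p)-s['eye']); return s['cx']+f(s)*c[0]/-c[2], s['cy']-f(s)*c[1]/-c[2]
E
python3 - <<'E'
from h import *
for n in('top','side'):
    s=shot(n,n+'0.png'); print({k:v for k,v in s.items() if k!='img'})
print(manip.read_state())
E
```

```text
pics
{'fov_y': 53.32524857620069, 'cx': 278.46103035715186, 'cy': 213.57208173405445, 'eye': array([ 0.40832131, -0.03548458,  0.97129356]), 'orientation': array([ 0.166701  ,  0.013458  , -1.56112317])}
{'fov_y': 44.34056583312719, 'cx': 279.1921455324419, 'cy': 205.9896818706782, 'eye': array([0.27301492, 0.65981032, 0.98000043]), 'orientation': array([ 0.66238564,  0.00350057, -2.76110014])}
{'time_s': 0.1, 'qpos': array([-1.40242655e+00,  2.77062687e-01, -2.77519497e-02,  1.26800687e+00,
       -9.78195130e-06,  1.46742745e+00]), 'joint_velocities': array([-0.0011138 , -0.00031956,  0.00239458, -0.00152156,  0.00016516,
        0.00043796]), 'effort': array([-1.20895461e-04, -4.46710289e+01,  2.96128017e+01,  8.47349118e-03,
       -1.45672225e-04, -3.21890226e-06]), 'tcp_pos': array([ 0.1676406 , -0.60135847,  0.23026408]), 'tcp_rot': array([-3.13957727e+00, -1.99238102e-04,  2.71738459e-01]), 'force': array([ 0.09286889,  0.36902433, -0.10786806]), 'wrist_torque': array([-0.05024822,  0.05308027,  0.01140826]), 'grip_force': 0.0, 'finger_gap': 1.0021742023390001}
```

View pics/top0.png

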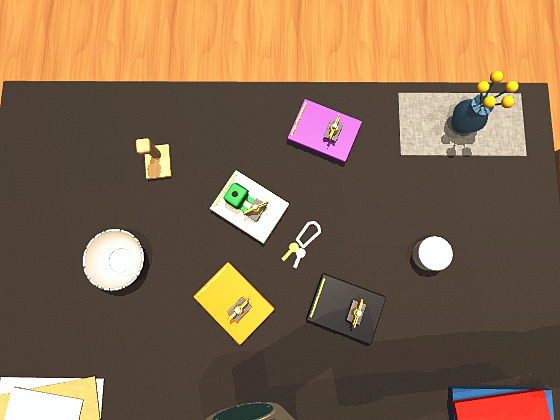

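View pics/side0.png

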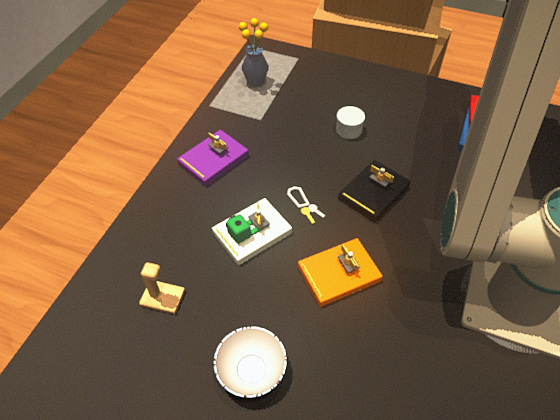

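The four candidates in the top view are white (250,207), purple (325,130), orange (235,303) and black (346,310). Only the white one carries the green light, so it is the stand meant. I'll confirm it in one enlarged crop combining both views.

```bash
python3 - <<'E'
from h import *
a=load('top0')['img'][165:250,200:300]; b=load('side0')['img'][190:275,205:305]
c=np.hstack([cv2.resize(x,None,fx=4,fy=6.0 if 0 else 4,interpolation=cv2.INTER_CUBIC) for x in(a,b)])
cv2.imwrite('pics/crop.png',c)
# stand outline: bright white low-sat
for n,(x0,y0,x1,y1) in (('top0',(200,160,300,250)),('side0',(200,190,300,275))):
    s=load(n); im=s['img'][y0:y1,x0:x1].astype(int)
    m=(im.min(2)>110).astype(np.uint8)
    k,l,st,_=cv2.connectedComponentsWithStats(m); j=1+st[1:,4].argmax()
    p=np.argwhere(l==j)[:,::-1].astype(np.int32); h=cv2.convexHull(p)[:,0]
    q=cv2.approxPolyDP(h,4,True)[:,0]+[x0,y0]; print(n,q.tolist(),[at(s,*u,.024).round(3).tolist() for u in q])
E
```

```text
top0 [[288, 203], [263, 242], [210, 208], [236, 170]] [[0.592, -0.043, 0.024], [0.502, 0.013, 0.024], [0.579, 0.137, 0.024], [0.67, 0.079, 0.024]]
side0 [[291, 226], [238, 260], [212, 229], [263, 198]] [[0.506, 0.013, 0.024], [0.581, 0.14, 0.024], [0.67, 0.087, 0.024], [0.598, -0.039, 0.024]]
```

View pics/crop.png

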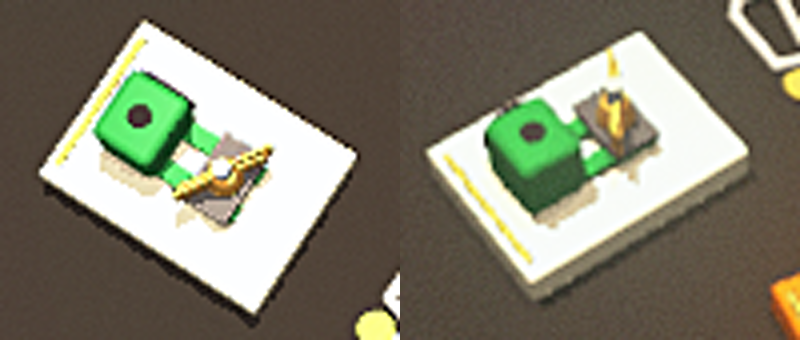

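The crop shows the white stand with the green light and brass nut: hub at about top px (255,210), wing tips at (245,213) and (268,203). Next I'll fit the stand pose and check it against the stud, light and wing tips.

```bash
python3 - <<'E'
from h import *
from scipy.optimize import least_squares
T,S=load('top0'),load('side0')
C={'a':(55,-55),'b':(-55,-55),'c':(-55,95),'d':(55,95)}
ob=[(T,288.5,203.5,'a'),(T,263.5,243,'b'),(T,210,208,'c'),(T,236,170,'d'),(S,291.8,226.5,'b'),(S,238.5,260.5,'c'),(S,211.8,228.5,'d'),(S,264,198,'a')]
def W(p,x,y,z):
    c,s=np.cos(p[2]),np.sin(p[2]); return [p[0]+(c*x-s*y)/1e3,p[1]+(s*x+c*y)/1e3,z/1e3]
fun=lambda p:np.ravel([np.subtract(proj(s,W(p,*C[k],24)),(u,v)) for s,u,v,k in ob])
r=least_squares(fun,[.577,.031,-.543]); p=r.x
print(p[:2],np.degrees(p[2]),r.fun.round(1))
for n,q in (('stud',(0,0,70)),('lightdot',(0,54,68)),('wingout',(31*np.cos(-.6),31*np.sin(-.6),55)),('wingin',(-31*np.cos(-.6),-31*np.sin(-.6),55))):
    print(n,[np.round(proj(s,W(p,*q)),1) for s in(T,S)])
# measured wing angle from top view
a,b=at(T,245,213.2,.055),at(T,268,202.5,.055); d=b-a
print('tips',a,b,np.linalg.norm(d),np.degrees(np.arctan2(d[1],d[0])-p[2]),'mid',(a+b)/2)
E
```

```text
[0.57614865 0.03069117] -31.64650856871236 [ 0.4 -1.2 -0.3 -0.4 -1.5  0.1 -1.5 -1.   1.6  0.3  0.2 -0.1  0.1 -1.2
  1.3 -1.2]
stud [array([254.6, 206.1]), array([259.1, 210.7])]
lightdot [array([234.1, 193.5]), array([239. , 222.9])]
wingout [array([267.8, 201.9]), array([259.2, 203.9])]
wingin [array([242.2, 212.8]), array([259.6, 225.9])]
tips [0.56267444 0.05279266 0.055     ] [0.58728005 0.00193845 0.055     ] 0.0564941247207694 -32.53365335043625 mid [0.57497725 0.02736556 0.055     ]
```

drive_tool --increments '[2.94,-2.38,0.4,0,0,-7.5,5.87,-4.76,0.8,0,0,-15,8.8,-7.15,1.2,0,0,-22.5,11.74,-9.53,1.6,0,0,-30,14.68,-11.91,2.0,0,0,-37.5,17.6,-14.3,2.4,0,0,-45,20.5,-16.7,2.8,0,0,-52.5,23.5,-19.05,3.2,0,0,-60,26.4,-21.4,3.6,0,0,-67.5,29.35,-23.8,4.0,0,0,-75,32.3,-26.2,4.4,0,0,-82.5,35.2,-28.6,4.8,0,0,-90,38.15,-31.0,5.2,0,0,-97.5,41.1,-33.3,5.6,0,0,-105,44.0,-35.7,6.0,0,0,-112.5,47.0,-38.1,6.4,0,0,-120,49.9,-40.5,6.8,0,0,-127.5,52.8,-42.9,7.2,0,0,-135,55.8,-45.3,7.6,0,0,-142.5,58.7,-47.6,8.0,0,0,-150]' --hand 0

```text
time_s: 2.1
tcp_pos: [0.6058, 0.0157, 0.1506]
tcp_rot: [-3.141, -0.001, 2.896]
force: [-0.2, -0.3, 0.5]
finger_gap: -0.001
grip_force: 0.0
```

drive_tool --increments '[0,0,0,0,0,-8,0,0,0,0,0,-16,0,0,0,0,0,-24,0,0,0,0,0,-32,0,0,0,0,0,-40,0,0,0,0,0,-40]'

```text
time_s: 2.7
tcp_pos: [0.6049, 0.0141, 0.1507]
tcp_rot: [3.141, -0.001, -2.695]
force: [-0.5, -1.0, 0.6]
finger_gap: 0.001
grip_force: 0.0
```

```bash
python3 - <<'E'
from h import *
w=shot('wrist','w1.png'); t=shot('top','t1.png'); print({k:v for k,v in w.items() if k!='img'})
st=manip.read_state(); print(st['time_s'],st['tcp_pos'],np.degrees(st['tcp_rot']),np.degrees(st['qpos']),st['finger_gap'],st['force'])
a=cv2.resize(t['img'][160:260,200:300],(420,420),interpolation=2)
cv2.imwrite('pics/c1.png',np.hstack([a,w['img'][:,90:470]]))
E
```

```text
{'fov_y': 65.70646984690485, 'cx': 283.0183065513966, 'cy': 204.11914946531738, 'eye': array([ 0.54172642, -0.01667716,  0.29295955]), 'orientation': array([-2.79545553e-01, -3.76476026e-04,  2.01550766e+00])}
2.8 [0.60511962 0.01406221 0.15092161] [ 1.79978584e+02 -3.88024379e-02 -1.54594250e+02] [-4.78542551e+00  1.68692968e+01 -1.01749727e+01  6.30000394e+01
 -1.00216966e-03 -3.01911681e+01] -0.005990206360168096 [ 1.20794754  0.21417004 -0.20405093]
```

View pics/c1.png

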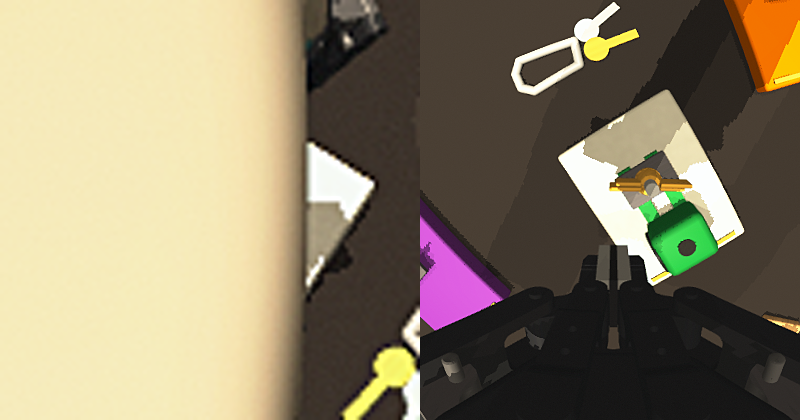

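The left half is blocked by the arm. The wrist view (right) shows the wings level, aligned with tool y, with tips at wrist px (281,186) and (361,184), stud top at about (321,188) and the light at (355,245). I'll refine the axis from that.

```bash
python3 - <<'E'
from h import *
w=load('w1'); F=f(w)
def wat(u,v,z):
    x,y=u-w['cx'],v-w['cy']; r=np.hypot(x,y); t=r/F
    d=rot(w)@np.array([np.sin(t)*x/r,-np.sin(t)*y/r,-np.cos(t)]); e=w['eye']; return e+d*(z-e[2])/d[2]
a,b=wat(281,186,.054),wat(361,184,.054); d=b-a
print(a,b,np.linalg.norm(d),np.degrees(np.arctan2(d[1],d[0])),(a+b)/2)
print('stud',wat(322,188,.07),'lightdot',wat(357,247,.068))
print('stand corners',[wat(u-330,v,.024).round(4).tolist() for u,v in((559,157),(668,90),(744,233))])
print('tip?',wat(283,248,.151), wat(270,250,.151), wat(298,250,.151))
im=w['img'][140:300,240:400]; cv2.imwrite('pics/c2.png',cv2.resize(im,(600,600),interpolation=2))
E
```

```text
[0.59144764 0.00543301 0.054     ] [0.5634097  0.05998587 0.054     ] 0.061336295548655446 117.20130947699252 [0.57742867 0.03270944 0.054     ]
stud [0.57690334 0.03071987 0.07      ] lightdot [0.60646659 0.07708918 0.068     ]
stand corners [[0.5937, -0.042, 0.024], [0.5041, 0.0154, 0.024], [0.584, 0.1397, 0.024]]
tip? [0.59809044 0.01023261 0.151     ] [0.60171147 0.00509045 0.151     ] [0.59597204 0.01714908 0.151     ]
```

View pics/c2.png

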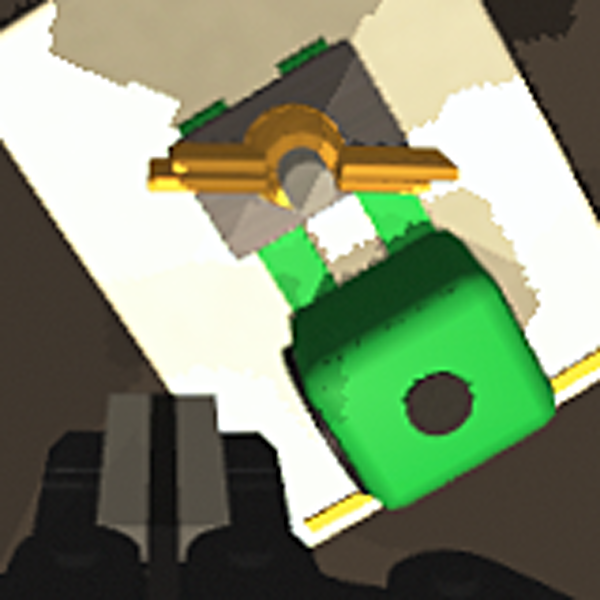

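drive_tool --increments '[-0.3,0.6,2,0,0,0,-0.3,0.6,4,0,0,0,-0.3,0.6,6,0,0,0,-0.3,0.6,8,0,0,0,-0.3,0.6,9.2,0,0,0,-0.3,0.6,10.1,0,0,0,0.0,0.6,10.1,0,0,0,0.3,0.6,10.1,0,0,0,0.4,0.6,10.1,0,0,0]'

```text
time_s: 3.7
tcp_pos: [0.6001, 0.0177, 0.0513]
tcp_rot: [-3.141, 0.002, -2.696]
force: [1.7, 0.9, -1.1]
finger_gap: -0.003
grip_force: 0.8
```

```bash
cat >> h.py <<'E'
def arc(cx,cy,step,n):
    o=[]
    for k in range(1,n+1):
        t=np.radians(step*k); o+=[round(cx*(1-np.cos(t))+cy*np.sin(t),2),round(cy*(1-np.cos(t))-cx*np.sin(t),2),0,0,0,step*k]
    return o
def rel():  # axis in tool coords, cm
    s=manip.read_state(); y=s['tcp_rot'][2]; d=np.array([.5767,.0315])-s['tcp_pos'][:2]
    print(round(s['time_s'],1),'z',s['tcp_pos'][2].round(4),'c cm',(d@[np.cos(y),np.sin(y)]*100).round(2),(d@[np.sin(y),-np.cos(y)]*100).round(2),'yaw',np.degrees(y).round(1),'wing~stand',((np.degrees(y)+90+31.6+360)%360-360).round(1),'F',s['force'].round(1),'q6',np.degrees(s['qpos'][5]).round())
E
python3 -c "
from h import *
rel(); print(arc(1.4,2.2,7,20))"
```

```text
3.7 z 0.0513 c cm 1.51 2.25 yaw -154.4 wing~stand -32.8 F [ 1.7  0.9 -1.1] q6 -30.0
[np.float64(0.28), np.float64(-0.15), 0, 0, 0, 7, np.float64(0.57), np.float64(-0.27), 0, 0, 0, 14, np.float64(0.88), np.float64(-0.36), 0, 0, 0, 21, np.float64(1.2), np.float64(-0.4), 0, 0, 0, 28, np.float64(1.52), np.float64(-0.41), 0, 0, 0, 35, np.float64(1.83), np.float64(-0.37), 0, 0, 0, 42, np.float64(2.14), np.float64(-0.3), 0, 0, 0, 49, np.float64(2.44), np.float64(-0.19), 0, 0, 0, 56, np.float64(2.72), np.float64(-0.05), 0, 0, 0, 63, np.float64(2.99), np.float64(0.13), 0, 0, 0, 70, np.float64(3.23), np.float64(0.34), 0, 0, 0, 77, np.float64(3.44), np.float64(0.58), 0, 0, 0, 84, np.float64(3.62), np.float64(0.84), 0, 0, 0, 91, np.float64(3.77), np.float64(1.12), 0, 0, 0, 98, np.float64(3.89), np.float64(1.42), 0, 0, 0, 105, np.float64(3.96), np.float64(1.73), 0, 0, 0, 112, np.float64(4.0), np.float64(2.04), 0, 0, 0, 119, np.float64(4.0), np.float64(2.36), 0, 0, 0, 126, np.float64(3.96), np.float64(2.68), 0, 0, 0, 133, np.float64(3.89), np.float64(2.99), 0, 0, 0, 140]
```

drive_tool --increments '[0.28,-0.15,0,0,0,7,0.57,-0.27,0,0,0,14,0.88,-0.36,0,0,0,21,1.2,-0.4,0,0,0,28,1.52,-0.41,0,0,0,35,1.83,-0.37,0,0,0,42,2.14,-0.3,0,0,0,49,2.44,-0.19,0,0,0,56,2.72,-0.05,0,0,0,63,2.99,0.13,0,0,0,70,3.23,0.34,0,0,0,77,3.44,0.58,0,0,0,84,3.62,0.84,0,0,0,91,3.77,1.12,0,0,0,98,3.89,1.42,0,0,0,105,3.96,1.73,0,0,0,112,4.0,2.04,0,0,0,119,4.0,2.36,0,0,0,126,3.96,2.68,0,0,0,133,3.89,2.99,0,0,0,140]'

```text
time_s: 5.7
tcp_pos: [0.5512, 0.0273, 0.051]
tcp_rot: [3.141, 0.001, 1.139]
force: [0.2, -0.6, -1.3]
finger_gap: -0.003
grip_force: 0.8
```

```bash
python3 -c "
from h import *
rel()"
```

```text
5.7 z 0.051 c cm 1.45 2.14 yaw 65.2 wing~stand -173.2 F [ 0.2 -0.6 -1.3] q6 111.0
```

drive_tool --increments '[0.28,-0.15,0,0,0,7,0.57,-0.27,0,0,0,14,0.88,-0.36,0,0,0,21,1.2,-0.4,0,0,0,28,1.2,-0.4,0,0,0,28,0.76,-0.63,0,0,0,28,0.76,-0.63,-2.5,0,0,28,0.76,-0.63,-4.5,0,0,28,0.76,-0.63,-4.5,0,0,28]'

```text
time_s: 6.6
tcp_pos: [0.5518, 0.037, 0.0989]
tcp_rot: [3.137, -0.006, 0.657]
force: [0.6, -0.5, 0.5]
finger_gap: 0.002
grip_force: 0.0
```

```bash
python3 -c "
from h import *
rel()"
```

```text
6.6 z 0.0989 c cm 1.64 1.96 yaw 37.7 wing~stand -200.7 F [ 0.6 -0.5  0.5] q6 139.0
```

drive_tool --increments '[0.2,0.22,0,0,0,-8.5,0.4,0.44,0,0,0,-17,0.6,0.66,0,0,0,-25.5,0.8,0.88,0,0,0,-34,1.0,1.1,0,0,0,-42.5,1.2,1.32,0,0,0,-51,1.4,1.54,0,0,0,-59.5,1.6,1.76,0,0,0,-68,1.8,1.98,0,0,0,-76.5,2.0,2.2,0,0,0,-85,2.2,2.42,0,0,0,-93.5,2.4,2.64,0,0,0,-102,2.6,2.86,0,0,0,-110.5,2.8,3.08,0,0,0,-119,3.0,3.3,0,0,0,-127.5,3.2,3.52,0,0,0,-136,3.4,3.74,0,0,0,-144.5,3.6,3.96,0,0,0,-153,3.8,4.2,0,0,0,-161.5,3.9,4.4,0,0,0,-170]'

```text
time_s: 8.6
tcp_pos: [0.6063, 0.0262, 0.0947]
tcp_rot: [3.141, -0.0, -2.653]
force: [0.4, 0.2, 0.6]
finger_gap: -0.002
grip_force: 0.0
```

drive_tool --increments '[0,0,0,0,0,-5,0,0,0,0,0,-10,0,0,0,0,0,-10]'

```text
time_s: 8.9
tcp_pos: [0.6061, 0.0261, 0.0947]
tcp_rot: [3.141, -0.0, -2.485]
force: [0.2, -1.0, 0.4]
finger_gap: -0.004
grip_force: 0.0
```

```bash
python3 - <<'E'
from h import *
rel(); w=shot('wrist','w2.png'); cv2.imwrite('pics/c3.png',cv2.resize(w['img'][120:320,220:420],(600,600),interpolation=2))
E
```

```text
8.9 z 0.0947 c cm 2.0 2.22 yaw -142.4 wing~stand -20.8 F [ 0.2 -1.   0.4] q6 -41.0
```

View pics/c3.png

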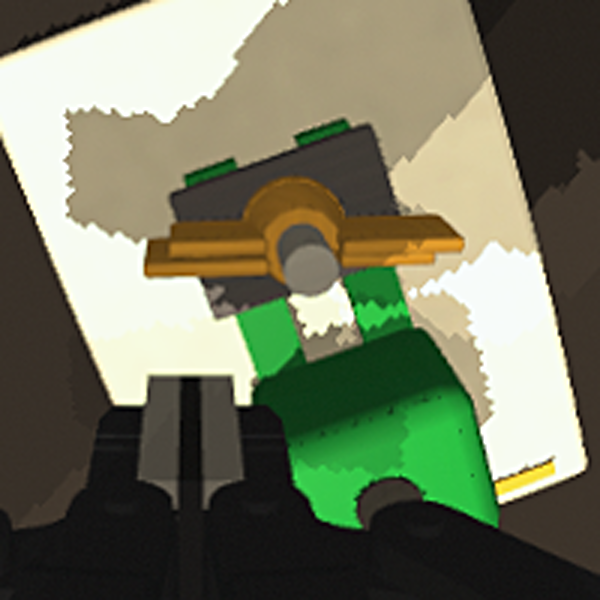

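The wing now points at about -21° in the stand frame, as planned: wing at crop row 250, fingers behind it and clear of the light. Next is stroke 2.

drive_tool --increments '[0,0,1.5,0,0,0,0,0,3,0,0,0,0,0,4.5,0,0,0,0.2,0,4.5,0,0,0,0.4,0,4.5,0,0,0,0.6,0,4.5,0,0,0]'

```text
time_s: 9.55
tcp_pos: [0.6021, 0.023, 0.0504]
tcp_rot: [3.142, 0.001, -2.486]
force: [2.1, 2.8, -1.0]
finger_gap: 0.0
grip_force: 1.2
```

drive_tool --increments '[0.28,-0.15,0,0,0,7,0.57,-0.27,0,0,0,14,0.88,-0.36,0,0,0,21,1.2,-0.4,0,0,0,28,1.52,-0.41,0,0,0,35,1.83,-0.37,0,0,0,42,2.14,-0.3,0,0,0,49,2.44,-0.19,0,0,0,56,2.72,-0.05,0,0,0,63,2.99,0.13,0,0,0,70,3.23,0.34,0,0,0,77,3.44,0.58,0,0,0,84,3.62,0.84,0,0,0,91,3.77,1.12,0,0,0,98,3.89,1.42,0,0,0,105,3.96,1.73,0,0,0,112,4.0,2.04,0,0,0,119,4.0,2.36,0,0,0,126,3.96,2.68,0,0,0,133,3.89,2.99,0,0,0,140]'

```text
time_s: 11.55
tcp_pos: [0.5526, 0.0217, 0.051]
tcp_rot: [3.141, 0.002, 1.348]
force: [0.6, -1.2, -0.9]
finger_gap: 0.003
grip_force: 0.8
```

drive_tool --increments '[0.28,-0.15,0,0,0,7,0.57,-0.27,0,0,0,14,0.88,-0.36,0,0,0,21,1.2,-0.4,0,0,0,28,1.52,-0.41,0,0,0,35,1.68,-0.4,0,0,0,38.5,1.68,-0.4,0,0,0,38.5,1.29,-0.71,0,0,0,38.5,1.29,-0.71,-2.5,0,0,38.5,1.29,-0.71,-4.5,0,0,38.5,1.29,-0.71,-4.5,0,0,38.5]'

```text
time_s: 12.65
tcp_pos: [0.5517, 0.0363, 0.0989]
tcp_rot: [3.136, -0.006, 0.683]
force: [0.9, 0.1, -0.3]
finger_gap: 0.0
grip_force: 0.0
```

```bash
python3 -c "
from h import *
rel()"
```

```text
12.7 z 0.0989 c cm 1.64 1.95 yaw 39.1 wing~stand -199.3 F [ 0.9  0.1 -0.3] q6 138.0
```

drive_tool --increments '[0.2,0.22,0,0,0,-8.5,0.4,0.44,0,0,0,-17,0.6,0.66,0,0,0,-25.5,0.8,0.88,0,0,0,-34,1.0,1.1,0,0,0,-42.5,1.2,1.32,0,0,0,-51,1.4,1.54,0,0,0,-59.5,1.6,1.76,0,0,0,-68,1.8,1.98,0,0,0,-76.5,2.0,2.2,0,0,0,-85,2.2,2.42,0,0,0,-93.5,2.4,2.64,0,0,0,-102,2.6,2.86,0,0,0,-110.5,2.8,3.08,0,0,0,-119,3.0,3.3,0,0,0,-127.5,3.2,3.52,0,0,0,-136,3.4,3.74,0,0,0,-144.5,3.6,3.96,0,0,0,-153,3.8,4.2,0,0,0,-161.5,3.9,4.4,0,0,0,-170]'

```text
time_s: 14.65
tcp_pos: [0.6064, 0.027, 0.0947]
tcp_rot: [3.142, -0.0, -2.627]
force: [-0.5, -0.5, 0.6]
finger_gap: -0.003
grip_force: 0.0
```

drive_tool --increments '[0,0,0,0,0,-5,0,0,0,0,0,-10,0,0,1.5,0,0,-10,0,0,3,0,0,-10,0,0,4.5,0,0,-10,0.2,0,4.5,0,0,-10,0.4,0,4.5,0,0,-10,0.5,0.1,4.5,0,0,-10,0.5,0.1,4.5,0,0,-10]'

```text
time_s: 15.55
tcp_pos: [0.602, 0.0256, 0.051]
tcp_rot: [-3.141, 0.001, -2.46]
force: [0.1, 0.2, -0.6]
finger_gap: -0.003
grip_force: 0.3
```

```bash
python3 -c "
from h import *
rel()"
```

```text
15.6 z 0.051 c cm 1.6 2.05 yaw -140.9 wing~stand -19.3 F [ 0.1  0.2 -0.6] q6 -43.0
```

drive_tool --increments '[0.1,0,0,0,0,0,0.38,-0.15,0,0,0,7,0.67,-0.27,0,0,0,14,0.98,-0.36,0,0,0,21,1.3,-0.4,0,0,0,28,1.62,-0.41,0,0,0,35,1.71,-0.4,0,0,0,37,1.8,-0.39,0,0,0,39,1.89,-0.38,0,0,0,41,1.98,-0.36,0,0,0,43]'

```text
time_s: 16.55
tcp_pos: [0.5904, 0.0103, 0.0513]
tcp_rot: [3.141, 0.004, 3.071]
force: [3.4, 1.1, -2.0]
finger_gap: -0.001
grip_force: 1.9
```

```bash
python3 -c "
from h import *
rel()"
```

```text
16.6 z 0.0513 c cm 1.52 2.02 yaw 176.0 wing~stand -62.4 F [ 3.4  1.1 -2. ] q6 -1.0
```

drive_tool --increments '[0.08,-0.05,0,0,0,2,0.16,-0.09,0,0,0,4,0.24,-0.13,0,0,0,6]'

```text
time_s: 16.85
tcp_pos: [0.5903, 0.0091, 0.0517]
tcp_rot: [3.14, 0.009, 2.967]
force: [8.3, 1.0, -5.1]
finger_gap: -0.002
grip_force: 3.9
```

```bash
python3 -c "
from h import *
rel()"
```

```text
16.9 z 0.0517 c cm 1.73 1.97 yaw 170.0 wing~stand -68.4 F [ 8.3  1.  -5.1] q6 5.0
```

The tip has stopped and the force is rising (2 to 8 N) at the predicted tight angle of -61.6°. I'll back off, lift and look.

drive_tool --increments '[-0.3,0,0,0,0,0,-0.6,0,0,0,0,0,-0.6,0,-2.5,0,0,0,-0.6,0,-6,0,0,0,-0.6,0,-10,0,0,0,-0.6,0,-10,0,0,0,-0.6,0,-10,0,0,0]'

```text
time_s: 17.55
tcp_pos: [0.5926, 0.0079, 0.1519]
tcp_rot: [-3.141, 0.002, 2.968]
force: [-0.4, 0.3, -0.3]
finger_gap: 0.003
grip_force: 0.0
```

```bash
python3 - <<'E'
from h import *
rel(); w=shot('wrist','w4.png'); s=shot('side','s4.png')
a=cv2.resize(w['img'][100:320,170:450],(560,440)); b=cv2.resize(s['img'][180:290,205:265],(240,440))
cv2.imwrite('pics/c4.png',np.hstack([a,b]))
E
```

```text
17.6 z 0.1519 c cm 1.98 2.05 yaw 170.1 wing~stand -68.3 F [-0.4  0.3 -0.3] q6 4.0
```

View pics/c4.png

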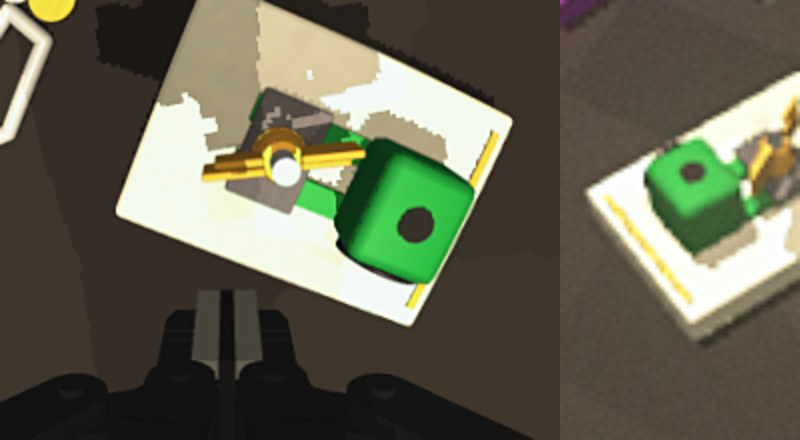

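```bash
python3 - <<'E'
from h import *
w=load('w4'); F=f(w)
def wat(u,v,z):
    x,y=u-w['cx'],v-w['cy']; r=np.hypot(x,y); t=r/F
    d=rot(w)@np.array([np.sin(t)*x/r,-np.sin(t)*y/r,-np.cos(t)]); e=w['eye']; return e+d*(z-e[2])/d[2]
a,b=wat(272,185.5,.05),wat(352.5,176.5,.05); d=a-b
print(np.linalg.norm(d),np.degrees(np.arctan2(d[1],d[0]))+31.6,(a+b)/2,'dot',wat(170+208,100+112,.068))
E
```

```text
0.0627941127712515 -61.645639394143195 [0.57852661 0.03280558 0.05      ] dot [0.60619306 0.07722892 0.068     ]
```

```bash
python3 -c "
from h import *
print(manip.finish_job())"
```

```text
the job is handed in; nothing more can be done
None
```

The wing nut is tight and the job is handed in, with no verdict returned: its wings measure −61.6°, the predicted stop angle, the light's dot is within 1 mm of its start, and the arm is clear, though I did not re-measure the bowl, tin, keys or spectacle stand.

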